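# Ratchet an old culture dish off the ledge into the waste chute

## Task

Lay the small culture dish flat on the ledge in front of the V-shaped pusher and let go of it. Then work the hand lever of the ratchet, stroke after stroke, until the pusher tips the dish over the edge into the waste chute, and stop there: the pusher's nose must not end up hanging out over the chute. Move the pusher with the lever only, do not touch the dish once it is at the edge, and leave the large dish, the timer and the jar where they are.

Things in the scene. Friction and masses are not known exactly. Their poses are not given: they have to be found in the camera images.
- bench: Fixed metal bench, 110 mm wide, about straight ahead (yaw within 12 degrees). Origin at worktop level; +x is the feed direction (away from the robot), y left, z up. In mm: ledge = flat steel deck, y -31 to 31, top z 75, x -12 to its edge at x 120, free on both sides down to the base plate (z 8); chute from x 120 on; ratchet and lever at x -150 to 0.
- ledge_edge (a point): Middle of the ledge's edge, on the deck's top (75 mm above the worktop): bench x 120, y 0. Axes as the bench.
- chute_floor (a point): Middle of the chute's flat floor (bench x 215, z 11 mm). Open sheet-metal chute, inside x 120 to 263, 88 mm wide, walls up to z 72; its floor slopes down from z 58 at the edge to z 11 at x 180.
- dish_center (a point): Centre (half-way up) of the small round lidded culture dish, clear with a pinkish filling, 58 mm diameter at the lid (from 4 mm up), 54 mm at the foot, 14 mm high, about 30 g; the lid is fixed. It starts flat on the worktop; z is the dish's axis.
- small_dish: The same small dish; origin at the centre of its underside.
- pusher_bar: Saw-toothed steel bar with the black V-shaped pusher head, 19 mm high. Origin: bottom of the V, 10.5 mm above the deck, at bench y 0; axes as the bench. The V opens forward: its cheeks reach 9.5 mm ahead at 26 mm to each side and centre the dish. A dish in the V has its centre 31 mm ahead of the origin. The head reaches 25 mm back.
- feed (a joint): Slide of the toothed bar along bench +x, m, 0 to 0.098: pusher_bar's origin is at bench x = 24 mm + this. Starts at 0 to 0.022. A brake (6 N) holds it where it is left. The dish tips off the edge at about 0.065 to 0.07; the tips of the V are level with the edge at 0.0865.
- lever (a joint): Hand lever, rad: 0 at rest (leaning to the robot), 0.295 at its front stop; a spring returns it. A push of 5 to 7 N at the bar moves it. Forward it drives the toothed bar by a pawl; back, it clicks over the teeth. A full stroke and return advances one tooth, 14 mm (the first 4 to 18 mm); full strokes leave feed at 0.0125, 0.0265, 0.0405, 0.0545, 0.0685, 0.0825.
- lever_bar (a point): Centre of the lever's black cross bar, 14 mm thick, 90 mm long along bench y. At rest at bench x -58, z 183 mm; to the stop it moves 46 mm along bench +x at nearly the same height, turning on an axis 155 mm below (bench x -35, z 30). Two upright arms 36 mm apart carry it; all else beneath or behind is 50 mm or more lower.
- large_dish: Bystander: lidded culture dish, 88 mm diameter, 15 mm high, origin at the centre of its underside. Leave alone.
- timer: Bystander: white bench timer, 66 x 66 x 20 mm, origin under its centre. Leave alone.
- jar: Bystander: white jar with a blue cap, 62 mm diameter, 90 mm high, origin under its centre. Leave alone.

How it is judged:
On the way, in this order (a step that is already met when the one before it is completed fails the run):
1. the small dish lies flat on the ledge in front of the pusher, let go (x of dish_center in the frame of bench between 0.04 and 0.119 m and y of dish_center in the frame of bench between -0.03 and 0.03 m and z of dish_center in the frame of bench between 0.077 and 0.088 m and angle between dish_center's own z axis and vertical below 0.1 rad and linear speed of small_dish below 0.02 m/s and contact force between the fingers and small_dish below 0.05 N), for 0.3 s.
2. the dish has dropped over the edge into the chute, driven by the advanced pusher (x of dish_center in the frame of bench between 0.12 and 0.265 m and y of dish_center in the frame of bench between -0.045 and 0.045 m and z of dish_center in the frame of bench below 0.055 m and value of joint feed above 0.058 m), for 0.2 s.
At the end, for the whole second after the job is handed in: The small dish lies at rest and untouched in the chute, its centre 20 mm or more below the deck; the pusher was fed up to the edge (feed over 0.058 m) but its tips hang out past it by no more than 2 mm (feed under 0.0885 m); the lever has sprung back (under 0.04 rad) (all of step 2 and contact force between the fingers and small_dish below 0.05 N and linear speed of small_dish below 0.02 m/s and value of joint feed below 0.0885 m and value of joint lever below 0.04 rad).
It fails at once if the pusher or its toothed bar was moved by the robot directly and not by the lever (contact force between any of the fingers, the arm and pusher_bar above 2 N).
It fails at once if the robot touched the dish at the edge or in the chute (its centre less than 12 mm before the edge, and low) (x of dish_center in the frame of bench between 0.108 and 0.3 m and y of dish_center in the frame of bench between -0.06 and 0.06 m and z of dish_center in the frame of bench below 0.09 m and contact force between any of the fingers, the arm and small_dish above 0.3 N).
It fails at once if the large dish was moved by more than 20 mm (distance of large_dish from where it was at the start of the episode above 0.02 m).
It fails at once if the timer was moved by more than 20 mm (distance of timer from where it was at the start of the episode above 0.02 m).
It fails at once if the jar was moved by more than 20 mm (distance of jar from where it was at the start of the episode above 0.02 m).
It also fails if it takes over 61 s, if anything falls off the work surface, if the arm or the gripper's body presses on something with over 40 N, if the wrist force passes 120 N, or if a joint passes its speed limit or range.

## Robot

A 7-joint arm with a two-finger parallel gripper is mounted at the origin on a cart in front of the work surface, level with it; the furniture and walls round the work are solid. World frame = base frame: x ahead of the robot, y to its left, z up, the work surface at z = 0. Lengths are in m, angles in rad, forces in N, time in s.
With the tool pointing down it reaches from about 0.35 to 0.9 m from the base axis. Payload 19.9 kg.
Tool frame: the origin (TCP) lies at the very end of the fingers, on their centre line; the grasp point (between the pads) lies 19 mm behind it; z points along the fingers, y is the direction in which the jaws open and shut (so a half turn about z gives the same grasp; the last joint's range is limited). The gripper opens to 94 mm and grips with 3 to 60 N. Pads are 16 mm wide; open, the fingers measure 119 mm over their backs; the gripper's body (75 mm by 177 mm) begins 78 mm behind the grasp point.
Start: joints at [1.107, 0.417, -0.01, 1.614, 0.005, 1.111, -0.053], TCP at [0.256, -0.57, 0.184] pointing down, gripper open.
Joint ranges: [-2.81, 2.81], [-0.39, 2.02], [-1.27, 1.25], [0.06, 2.57], [-1.19, 4.33], [0.19, 2], [-2.82, 2.82]. Speed limits (rad/s): [1.89, 1.89, 2.39, 2.39, 3.01, 3.01, 3.01].

## Interface

Orientations are given as a rotation vector (axis times angle).
In Python, from cell import arm gives the robot as it stands. The module is installed in compiled form; this text tells all that it offers.
- The arm moves only by the shell command python3 -m inch 'ROWS'. ROWS is JSON, a list of rows, each a list of 7 numbers: the finger opening in cm, from 0 to 9.4, then the shift along the world's x, y, z in cm, then the turn, a rotation vector about the world's x, y, z in rad. In form: [[grip, tx, ty, tz, rx, ry, rz], ...]. A call has 1 to 5 rows; each row shifts and turns the pose as measured when the row begins; what a row does not reach is not made up. A row lasts 1/12 s, in which the tool goes at most 41.7 mm and 7.16 degrees, less where a joint would pass 70% of its speed; a pose out of reach is approached as far as the arm can. A call is refused whole if a number of a shift passes 4.17 or a number of a turn 0.125, either way. A call with a gripper value outside its range is refused whole. The fingers move at their own pace and stop on an object; the grip force is fixed at half the most. Time passes only in rows, so rows that do not move let the fingers close. It gives the time, the measured TCP pose, the force and the opening at its end, in the units of the state.
- arm.observe(): the state, without advancing time (a new reading comes with each control period).
- arm.camera(name): name is "scene" or "side" or "wrist"; returns a dict with "pixels" (480x640x3 uint8, red, green, blue), "vertical_fov" (degrees; the focal length in pixels is half the picture's height over the tangent of half this angle, whatever the lens; pixels are square), "cx", "cy" (the principal point, pixels), "rvec" (rotation vector, rad) and "tvec" (3), from world to camera coordinates, as OpenCV has them. Camera axes: x right, y down, z forward; pixel columns grow to the right and rows downward; lengths in m; the calibration is good to about 2 mm. A picture is of the moment at which its call begins. There is no depth.
- arm.finish_job(): hands the job in, once; it reports no verdict.
Trained networks look in a picture, given as the dict that the camera call returned (one of the last four; its "shot" number tells which), for a name from the list of things; names that differ only in an ending like _2 or _b are one class to them, and where a whole thing is asked for, a point or a joint stands for the part that bears it (a point fixed in the world has none). Each returns a list of dicts, best first, with "conf" (0 to 1); they miss things now and then, are a little off and sometimes report something else, mostly with a low value. They report only what shows in the picture. A call takes as long as a camera call.
- arm.recognise(picture, target): "box" ([left, top, right, bottom] in pixels, round what is visible of it).
- arm.spot_point(picture, target): "uv" ([column, row] in pixels: a listed point, or the origin of a listed thing).
The state is a dict: "t": time; "joints": joint angles; "qd": joint speeds; "joint_efforts": joint torques, N m; "tool_pos": TCP position; "ee_rot": TCP orientation; "contact_force": force on the tool from outside, world axes, zero at the start; "ft_torque": the same for the moment, N m; "finger_gap": opening from 0.0 (shut) to 1.0 (fully open).
Only numpy, scipy, OpenCV 4.12 (cv2) and the standard library are available. Lean on these libraries where they do the work, as an engineer would, in place of code of your own. Each camera call takes 0.05 s, during which the arm holds its last target. There are 200 camera calls.

## Working session

There is one attempt and no reset: what is moved stays moved. The work goes in short steps, Python scripts to look and compute and a shell command to move; the robot and the scene stay as the last step left them, time stands still between calls to the robot, and variables do not carry over. Pictures are saved under pics/ and viewed, about 8 in all and at most 12, crops included, and the job is handed in when it is done.

```bash
mkdir -p pics
cat > h.py <<'E'
import numpy as np, cv2
from cell import arm
def cam(n):
    p=arm.camera(n); f=240/np.tan(np.radians(p["vertical_fov"])/2)
    R=cv2.Rodrigues(np.array(p["rvec"],float))[0]; t=np.array(p["tvec"],float)
    return p,f,R,t
def ray(c,uv):
    p,f,R,t=c; d=R.T@np.array([(uv[0]-p["cx"])/f,(uv[1]-p["cy"])/f,1]); return -R.T@t,d/np.linalg.norm(d)
def onz(c,uv,z):
    o,d=ray(c,uv); return o+d*(z-o[2])/d[2]
def proj(c,X):
    p,f,R,t=c; x=R@np.array(X)+t; return np.array([p["cx"]+f*x[0]/x[2],p["cy"]+f*x[1]/x[2]])
def save(c,n): cv2.imwrite("pics/"+n,c[0]["pixels"][:,:,::-1])
E
python3 - <<'E'
from h import *
print(arm.observe())
Z=dict(ledge_edge=.075,chute_floor=.011,dish_center=.007,lever_bar=.183,pusher_bar=.0855,large_dish=0,timer=0,jar=0)
ims=[]
for n in("scene","side"):
    c=cam(n);save(c,n+"0.png");ims.append(c[0]["pixels"])
    for k,z in Z.items():
        for r in arm.spot_point(c[0],k)[:2]: print(n,k,round(r["conf"],2),np.round(r["uv"]),onz(c,r["uv"],z).round(4))
E
```

```text
{'t': 0.0, 'joints': array([ 1.10646845,  0.41795175, -0.01029359,  1.61416258,  0.00469204,
        1.11072191, -0.05299731]), 'qd': array([ 0.00141983,  0.00019647, -0.00111004,  0.00032229, -0.00038095,
       -0.00125976,  0.00060721]), 'joint_efforts': array([-4.48572446e-04, -8.51247811e+01,  6.38767518e-01, -4.25973952e+01,
       -4.88359330e-02,  1.88012654e-02,  1.77119873e-04]), 'tool_pos': array([ 0.25628016, -0.56959569,  0.1838441 ]), 'ee_rot': array([-3.07050109e+00, -6.58992188e-01,  5.36259743e-04]), 'contact_force': array([-0.16846066, -0.46300907,  0.01131875]), 'ft_torque': array([-0.03181845, -0.08283249,  0.07071116]), 'finger_gap': 0.9976344439847751}
scene ledge_edge 0.62 [219. 319.] [0.5842 0.3401 0.075 ]
scene chute_floor 0.82 [194. 320.] [0.6785 0.3575 0.011 ]
scene dish_center 0.66 [293. 262.] [0.6623 0.0318 0.007 ]
scene dish_center 0.37 [337. 329.] [0.4045 0.1289 0.007 ]
scene pusher_bar 0.62 [246. 335.] [0.4967 0.331  0.0855]
scene large_dish 0.7 [278. 330.] [0.5116 0.2285 0.    ]
scene large_dish 0.69 [334. 329.] [0.4124 0.1294 0.    ]
scene timer 0.65 [430. 242.] [ 0.4309 -0.3387  0.    ]
scene timer 0.59 [341. 223.] [ 0.6945 -0.2149  0.    ]
scene jar 0.92 [342. 220.] [ 0.7036 -0.2293  0.    ]
side ledge_edge 0.92 [328. 220.] [0.5874 0.3372 0.075 ]
side chute_floor 0.9 [354. 239.] [0.6708 0.3342 0.011 ]
side chute_floor 0.26 [364. 282.] [0.6688 0.0234 0.011 ]
side dish_center 0.47 [364. 285.] [0.6692 0.0164 0.007 ]
side lever_bar 0.56 [265. 188.] [0.3974 0.336  0.183 ]
side pusher_bar 0.67 [298. 218.] [0.4946 0.3377 0.0855]
side timer 0.69 [257. 382.] [ 0.4341 -0.3518  0.    ]
side timer 0.48 [388. 341.] [ 0.6944 -0.2322  0.    ]
side jar 0.94 [392. 339.] [ 0.7025 -0.2244  0.    ]
```

View pics/scene0.png

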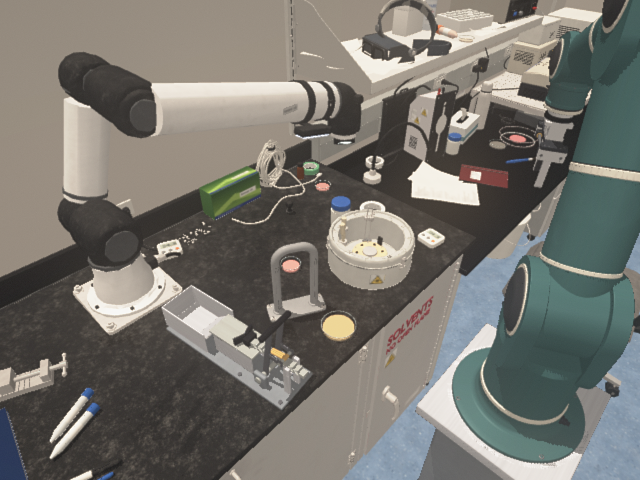

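View pics/side0.png

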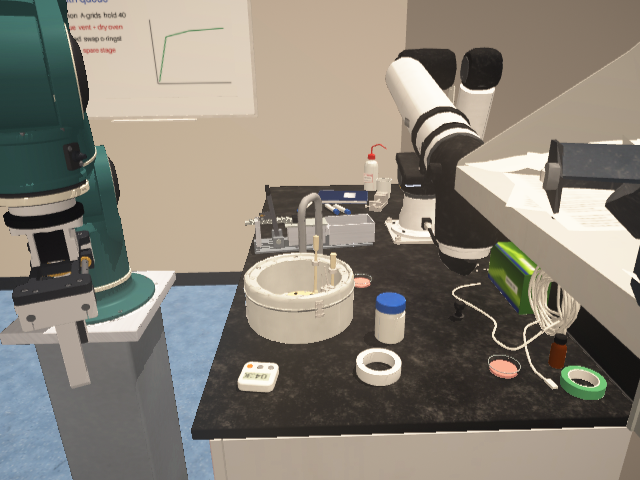

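Scene: the bench is at about (219,330), with the yellow large dish at (338,326). There is a pink dish behind the arch at (291,265) and another pink one at (322,186). I'll triangulate and size both.

Run:
```python
from h import *
c=cam("scene");s=cam("side")
for n,u in(("scene",(282,265)),("scene",(301,265)),("scene",(315,186)),("scene",(330,186))):print(n,u,onz(c,u,.01).round(4))
for u in((353,282),(371,282),(488,367),(521,367),(362,282)):print("side",u,onz(s,u,.01).round(4))
# arch + bowl base
print("arch base L,R",onz(c,(277,316),.0).round(3),onz(c,(320,305),.0).round(3),"top",)
for k,cc,u in(("sc",c,(294,247)),("si",s,(312,196))): print(k,[x.round(3) for x in ray(cc,u)])
for z in(.15,.2,.25): print(z,onz(c,(294,247),z).round(3),onz(s,(312,196),z).round(3))
print(arm.recognise(c[0],"dish_center"),arm.recognise(s[0],"dish_center"))
a=cv2.resize(c[0]["pixels"][170:410,150:430],None,fx=2.8,fy=2.5)
b=cv2.resize(s[0]["pixels"][170:400,235:415],None,fx=4.3,fy=2.5)
cv2.imwrite("pics/a.png",cv2.resize(c[0]["pixels"][210:410,150:410],(780,600),interpolation=cv2.INTER_CUBIC)[:,:,::-1])
cv2.imwrite("pics/b.png",cv2.resize(s[0]["pixels"][170:350,220:420],(667,600),interpolation=cv2.INTER_CUBIC)[:,:,::-1])
```

```text
scene (282, 265) [0.6743 0.0651 0.01  ]
scene (301, 265) [0.6352 0.027  0.01  ]
scene (315, 186) [ 0.9051 -0.3088  0.01  ]
scene (330, 186) [ 0.8663 -0.3472  0.01  ]
side (353, 282) [0.6419 0.0286 0.01  ]
side (371, 282) [0.6882 0.0261 0.01  ]
side (488, 367) [ 0.8634 -0.3415  0.01  ]
side (521, 367) [ 0.9243 -0.3443  0.01  ]
side (362, 282) [0.6651 0.0273 0.01  ]
arch base L,R [0.548 0.199 0.   ] [0.495 0.095 0.   ] top
sc [array([-0.052,  0.68 ,  0.864]), array([ 0.568, -0.519, -0.638])]
si [array([ 0.548, -1.065,  0.549]), array([-0.006,  0.963, -0.271])]
0.15 [0.584 0.099 0.15 ] [0.54  0.354 0.15 ]
0.2 [0.539 0.139 0.2  ] [0.541 0.177 0.2  ]
0.25 [0.495 0.18  0.25 ] [ 0.542 -0.001  0.25 ]
[{'box': [281.5, 261.3, 301.2, 273.1], 'conf': 0.62}] [{'box': [354.7, 280.7, 372.3, 285.3], 'conf': 0.66}]
```

View pics/a.png

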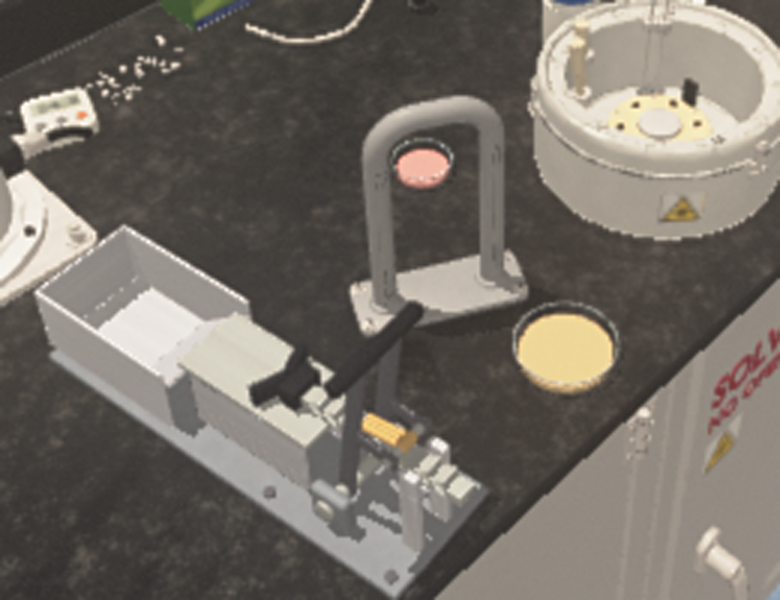

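View pics/b.png

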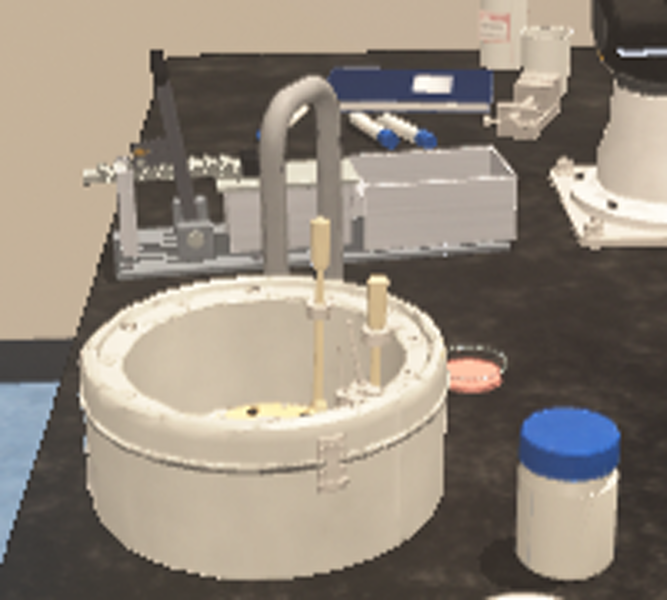

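The pink dish near (0.66, 0.035) is the target: it is in reach and both views detect it. The far pink dish is out of reach. I'll move above the target with the wrist turned so the jaws lie along y.

```bash
python3 -m inch '[[9.4,1,1.5,3.5,0,0,-0.085],[9.4,1,1.5,3.5,0,0,-0.085],[9.4,1,1.5,3.5,0,0,-0.085],[9.4,1.5,2,3,0,0,-0.085],[9.4,2,3,2,0,0,-0.085]]'; python3 -m inch '[[9.4,2.2,3.3,0,0,0,0],[9.4,2.2,3.3,0,0,0,0],[9.4,2.2,3.3,0,0,0,0],[9.4,2.2,3.3,0,0,0,0],[9.4,2.2,3.3,0,0,0,0]]'; python3 -m inch '[[9.4,2.2,3.3,0,0,0,0],[9.4,2.2,3.3,0,0,0,0],[9.4,2.2,3.3,0,0,0,0],[9.4,2.2,3.3,0,0,0,0],[9.4,2.2,3.3,0,0,0,0]]'
```

```text
t: 1.52
tool_pos: [0.3156, -0.4735, 0.3389]
ee_rot: [-3.131, 0.042, 0.005]
contact_force: [1.5, 0.7, 1.4]
finger_gap: 0.999
t: 1.93
tool_pos: [0.4291, -0.303, 0.3464]
ee_rot: [-3.14, 0.061, -0.006]
contact_force: [0.6, -0.6, 0.9]
finger_gap: 1.002
t: 2.35
tool_pos: [0.5424, -0.1286, 0.3482]
ee_rot: [3.141, -0.063, 0.011]
contact_force: [0.4, -2.1, 0.1]
finger_gap: 0.999
```

```bash
python3 -m inch '[[9.4,2,3.3,0,0,0,0],[9.4,2,3.3,0,0,0,0],[9.4,2,3.3,0,0,0,0],[9.4,2,3.3,0,0,0,0],[9.4,0,0,0,0,0,0]]'
python3 - <<'E'
from h import *
c=cam("wrist");save(c,"w1.png");print(arm.observe()["tool_pos"], (-c[2].T@c[3]).round(3))
for k,z in dict(dish_center=.007,large_dish=0).items():
    for r in arm.spot_point(c[0],k)[:3]: print(k,r["conf"],r["uv"],onz(c,r["uv"],z).round(4))
    print(arm.recognise(c[0],k)[:2])
E
```

```text
t: 2.77
tool_pos: [0.6269, 0.0186, 0.3481]
ee_rot: [-3.139, 0.052, -0.013]
contact_force: [-0.5, 0.7, 0.1]
finger_gap: 1.001
[0.6261376  0.01552091 0.34821196] [0.704 0.016 0.549]
[{'box': [278.4, 136.0, 317.5, 170.7], 'conf': 0.62}]
large_dish 0.71 [254.5, 332.5] [0.406  0.1219 0.    ]
[{'box': [229.8, 304.7, 283.0, 356.1], 'conf': 0.69}]
```

View pics/w1.png

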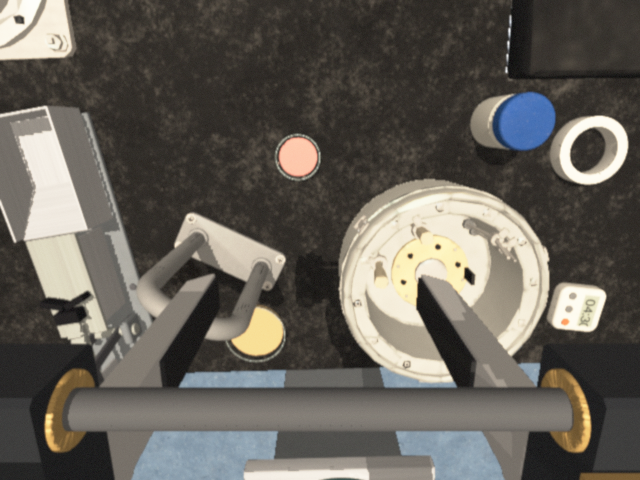

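The dish is at (297,157) in the wrist image, free of the arch and the bowl.

Run:
```python
from h import *
c=cam("wrist")
print("dish",onz(c,(297.5,157),.01).round(4),onz(c,(275,157),.01).round(4),onz(c,(320,157),.01).round(4))
print("bowl",[(z,onz(c,(440,185),z).round(3),onz(c,(342,250),z).round(3)) for z in(0,.1,.15)])
print("base plate L/R line",onz(c,(88,112),.008).round(4),onz(c,(138,290),.008).round(4))
print("arch", onz(c,(192,215),.01).round(3),onz(c,(284,262),.01).round(3),onz(c,(270,288),.01).round(3))
for k,z in dict(ledge_edge=.075,chute_floor=.011,lever_bar=.183,pusher_bar=.0855).items():
    for r in arm.spot_point(c[0],k)[:3]: print(k,r["conf"],r["uv"],onz(c,r["uv"],z).round(4))
```

```text
dish [0.6614 0.0348 0.01  ] [0.6627 0.0641 0.01  ] [0.6602 0.0055 0.01  ]
bowl [(0, array([ 0.615, -0.155,  0.   ]), array([ 0.529, -0.02 ,  0.   ])), (0.1, array([ 0.631, -0.126,  0.1  ]), array([ 0.56 , -0.015,  0.1  ])), (0.15, array([ 0.639, -0.111,  0.15 ]), array([ 0.576, -0.013,  0.15 ]))]
base plate L/R line [0.7288 0.2983 0.008 ] [0.4837 0.273  0.008 ]
arch [0.59  0.182 0.01 ] [0.518 0.062 0.01 ] [0.48  0.084 0.01 ]
ledge_edge 0.75 [38.9, 238.3] [0.5826 0.3494 0.075 ]
ledge_edge 0.58 [56.5, 305.0] [0.4947 0.3465 0.075 ]
chute_floor 0.64 [46.0, 154.9] [0.6779 0.3614 0.011 ]
pusher_bar 0.72 [58.5, 305.6] [0.4984 0.3367 0.0855]
```

```bash
python3 -m inch '[[9.4,1.8,0.9,-3.5,0,0,0],[9.4,1.7,0.9,-3.5,0,0,0],[9.4,0,0,-4,0,0,0],[9.4,0,0,-4,0,0,0],[9.4,0,0,-4,0,0,0]]'; python3 -m inch '[[9.4,0,0,-4,0,0,0],[9.4,0,0,-4,0,0,0],[9.4,0,0,-2,0,0,0],[9.4,0,0,0,0,0,0]]';python3 - <<'E'
from h import *
c=cam("wrist");print(arm.observe()["tool_pos"],proj(c,(.6614,.0348,.01)))
save(c,"w2.png")
E
```

```text
t: 3.68
tool_pos: [0.6653, 0.0271, 0.164]
ee_rot: [3.14, -0.072, 0.045]
contact_force: [1.0, -0.4, -0.8]
finger_gap: 1.001
t: 4.02
tool_pos: [0.6601, 0.0251, 0.0519]
ee_rot: [3.14, -0.074, 0.031]
contact_force: [-0.1, -0.0, 0.3]
finger_gap: 1.0
[0.66077178 0.02506154 0.05376577] [303.00762897 251.08402585]
```

View pics/w2.png

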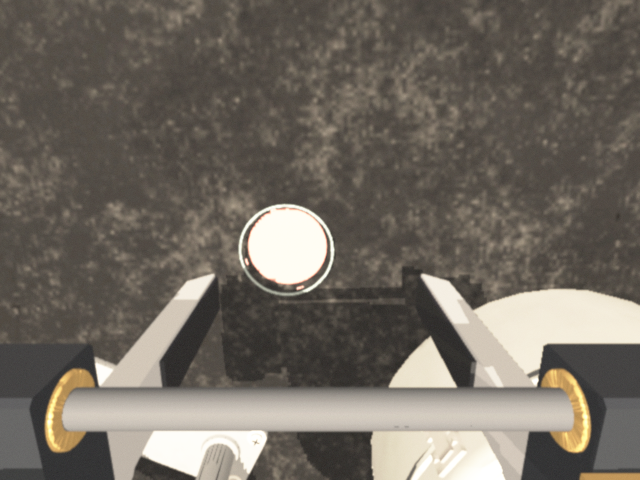

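```bash
python3 - <<'E'
from h import *
c=cam("wrist");print(arm.observe()["tool_pos"],arm.observe()["ee_rot"],onz(c,(287,249.5),.011).round(4))
for r in arm.recognise(c[0],"dish_center")[:1]+arm.recognise(c[0],"small_dish")[:1]:print(r)
E
python3 -m inch '[[9.4,0,0,0,0,0.02,0]]'
```

```text
[0.66225325 0.02533585 0.05612443] [ 3.13988252 -0.0744276   0.03819299] [0.6633 0.0448 0.011 ]
{'box': [239.3, 205.3, 333.4, 295.1], 'conf': 0.55}
{'box': [237.0, 207.5, 333.6, 297.1], 'conf': 0.73}
t: 4.3
tool_pos: [0.6646, 0.0257, 0.0607]
ee_rot: [3.14, -0.074, 0.018]
contact_force: [-0.8, -0.2, 0.0]
finger_gap: 1.001
```

```bash
python3 -m inch '[[9.4,-0.1,1.7,0,0,0.01,0.1],[9.4,0,0,-2,0,0,0.05],[9.4,0,0,0,0,0,0]]'
python3 - <<'E'
from h import *
c=cam("wrist");o=arm.observe();print(o["tool_pos"],o["ee_rot"])
for r in arm.recognise(c[0],"dish_center")[:1]+arm.recognise(c[0],"small_dish")[:1]:
    b=r["box"];u=((b[0]+b[2])/2,(b[1]+b[3])/2);print(r,onz(c,u,.011).round(4))
E
```

```text
t: 4.55
tool_pos: [0.6685, 0.0426, 0.0484]
ee_rot: [3.136, 0.167, 0.017]
contact_force: [-0.9, -0.3, -0.6]
finger_gap: 1.006
[0.6698148  0.04363149 0.05094721] [3.13699393 0.163928   0.02231488]
{'box': [267.0, 217.6, 361.2, 306.4], 'conf': 0.74} [0.6632 0.0449 0.011 ]
{'box': [267.3, 217.4, 358.9, 297.8], 'conf': 0.67} [0.6659 0.0458 0.011 ]
```

```bash
python3 -m inch '[[9.4,-0.5,0.1,-2,0,0.01,0],[9.4,0,0,-1.5,0,0,0],[9.4,0,0,0,0,0,0]]'; python3 -c "
from h import *
o=arm.observe();print(o['tool_pos'],o['ee_rot'],o['contact_force'])"
```

```text
t: 4.95
tool_pos: [0.6668, 0.0432, 0.0184]
ee_rot: [3.137, 0.152, 0.015]
contact_force: [-0.3, -0.2, -1.1]
finger_gap: 1.0
[0.66676285 0.04320125 0.01842744] [3.13698553 0.15219936 0.01526347] [-0.29269709 -0.20731545 -1.11916689]
```

```bash
python3 -m inch '[[9.4,-0.2,0.1,-1,0,0.01,0],[9.4,0,0,0,0,0,0]]'; python3 -m inch '[[9.4,0,0,-0.4,0,0,0],[9.4,0,0,0,0,0,0]]'
```

```text
t: 5.12
tool_pos: [0.6645, 0.0439, 0.0076]
ee_rot: [3.137, 0.15, -0.002]
contact_force: [-0.2, -0.4, -1.6]
finger_gap: 1.002
t: 5.28
tool_pos: [0.6646, 0.0439, 0.0032]
ee_rot: [3.137, 0.149, -0.003]
contact_force: [-0.7, 0.7, 0.2]
finger_gap: 0.998
```

```bash
python3 -m inch '[[5,0,0,0.1,0,0,0],[5,0,0,0,0,0,0],[5,0,0,0,0,0,0],[5,0,0,0,0,0,0],[5,0,0,0,0,0,0]]';python3 -m inch '[[5,0,0,0,0,0,0],[5,0,0,0,0,0,0]]'
```

```text
t: 5.7
tool_pos: [0.6654, 0.044, 0.0055]
ee_rot: [3.138, 0.149, -0.0]
contact_force: [0.2, -0.1, -0.3]
finger_gap: 0.685
t: 5.87
tool_pos: [0.6656, 0.044, 0.0058]
ee_rot: [3.138, 0.149, 0.001]
contact_force: [-0.0, 0.0, -0.4]
finger_gap: 0.548
```

Run:
```python
from h import *
c=cam("wrist");save(c,"w3.png");o=arm.observe();print(o["tool_pos"],o["finger_gap"])
```

```text
[0.66559932 0.04396263 0.00583113] 0.539213491019731
```

View pics/w3.png

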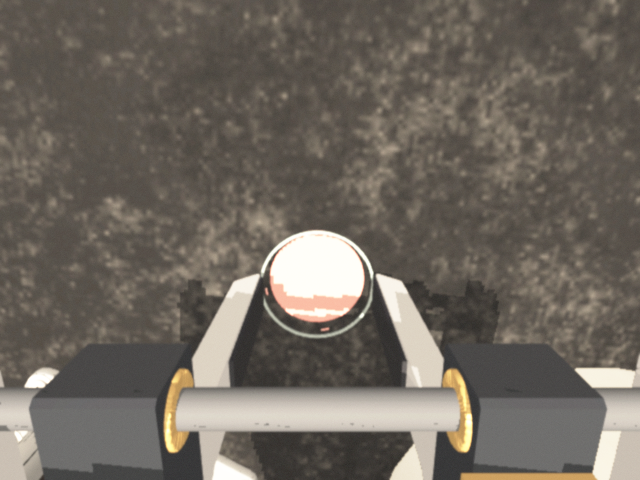

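```bash
python3 - <<'E'
from h import *
c=cam("wrist");o=arm.observe();print(proj(c,o["tool_pos"]),onz(c,(317,284),.012),o["finger_gap"])
E
python3 -m inch '[[4.5,0,0,0,0,0,0],[4.5,0,0,0,0,0,0]]'
```

```text
[318.97729485 276.08125568] [0.66360302 0.04482123 0.012     ] 0.5318066602067135
t: 6.13
tool_pos: [0.6655, 0.0439, 0.0058]
ee_rot: [3.138, 0.149, 0.0]
contact_force: [0.1, -0.1, -0.1]
finger_gap: 0.48
```

Run:
```python
from h import *
c=cam("wrist");o=arm.observe();print(o["finger_gap"])
a=cv2.resize(c[0]["pixels"][200:400,160:480],(800,500),interpolation=cv2.INTER_CUBIC);cv2.imwrite("pics/w4.png",a[:,:,::-1])
```

```text
0.47998774610800593
```

View pics/w4.png

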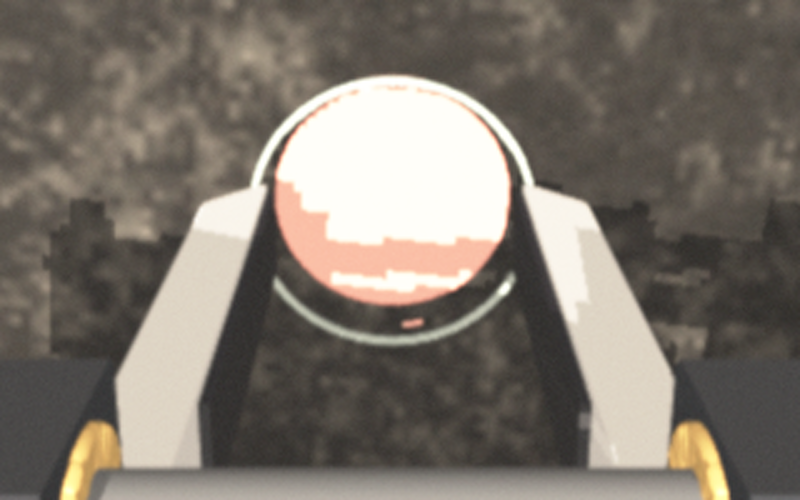

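```bash
python3 -m inch '[[3.5,0,0,0,0,0,0],[3.5,0,0,0,0,0,0],[3.5,0,0,0,0,0,0]]'
python3 - <<'E'
from h import *
c=cam("wrist");print(c[1],c[3],(-c[2].T@c[3]))
for k in("dish_center","small_dish"):
  for r in arm.recognise(c[0],k)[:1]:print(r)
  for r in arm.spot_point(c[0],k)[:1]:print(r)
a=cv2.resize(c[0]["pixels"][200:400,160:480],(400,250),interpolation=cv2.INTER_CUBIC)
s=cam("scene")[0]["pixels"][235:290,255:335]; s=cv2.resize(s,(400,275),interpolation=cv2.INTER_CUBIC)
cv2.imwrite("pics/w5.png",np.vstack([a,s])[:,:,::-1])
print(arm.observe()["finger_gap"])
E
```

```text
t: 6.43
tool_pos: [0.6655, 0.044, 0.0057]
ee_rot: [3.138, 0.149, 0.0]
contact_force: [0.6, -0.0, 0.5]
finger_gap: 0.375
407.68380322928505 [-0.01888435  0.66174847  0.39996933] [0.74381455 0.05215141 0.20558035]
{'box': [263.6, 231.5, 371.4, 333.9], 'conf': 0.76}
{'uv': [318.0, 282.8], 'conf': 0.91}
{'box': [261.8, 230.5, 371.0, 337.5], 'conf': 0.65}
{'uv': [316.1, 277.5], 'conf': 0.6}
0.3748430838752102
```

View pics/w5.png

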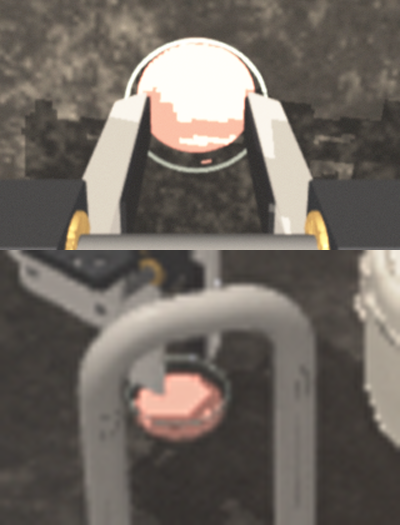

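The fingers closed above the lid, so the tool stands higher than its reading says. I'll open again and feel downward in small steps for the table.

```bash
python3 -m inch '[[9.4,0,0,0,0,0,0],[9.4,0,0,0,0,0,0],[9.4,0,0,0,0,0,0],[9.4,0,0,0,0,0,0],[9.4,0,0,0,0,0,0]]'; for i in 1; do python3 -m inch '[[9.4,0,0,-0.4,0,0,0],[9.4,0,0,0,0,0,0]]'; done; python3 -m inch '[[9.4,0,0,-0.3,0,0,0],[9.4,0,0,0,0,0,0]]'
```

```text
t: 7.15
tool_pos: [0.6655, 0.044, 0.0057]
ee_rot: [3.138, 0.149, 0.0]
contact_force: [0.0, -0.6, -0.7]
finger_gap: 0.693
t: 7.32
tool_pos: [0.6656, 0.044, 0.0015]
ee_rot: [3.138, 0.149, 0.001]
contact_force: [0.5, -0.7, 0.0]
finger_gap: 0.834
t: 7.48
tool_pos: [0.6655, 0.0439, -0.0021]
ee_rot: [3.137, 0.149, 0.0]
contact_force: [-0.3, -0.2, 0.1]
finger_gap: 0.971
```

```bash
python3 -m inch '[[9.4,0,0,-0.3,0,0,0],[9.4,0,0,0,0,0,0]]'; python3 -m inch '[[9.4,0,0,-0.3,0,0,0],[9.4,0,0,0,0,0,0]]'; python3 -m inch '[[9.4,0,0,-0.2,0,0,0],[9.4,0,0,0,0,0,0]]'
python3 - <<'E'
from h import *
c=cam("wrist");print(arm.observe()["tool_pos"],c[2].T@-c[3],[ (b:=r["box"],58*408/(b[2]-b[0])) for k in("dish_center","small_dish") for r in arm.recognise(c[0],k)[:1]])
s=cam("scene")[0]["pixels"][235:290,255:335]; cv2.imwrite("pics/w6.png",cv2.resize(s,(800,550),interpolation=cv2.INTER_CUBIC)[:,:,::-1])
E
```

```text
t: 7.65
tool_pos: [0.6654, 0.0439, -0.0056]
ee_rot: [3.138, 0.149, -0.0]
contact_force: [0.1, -0.1, 0.6]
finger_gap: 1.001
t: 7.82
tool_pos: [0.6653, 0.0439, -0.009]
ee_rot: [3.138, 0.149, -0.001]
contact_force: [-0.1, 0.1, -1.0]
finger_gap: 1.003
t: 7.98
tool_pos: [0.6653, 0.0439, -0.0113]
ee_rot: [3.138, 0.149, -0.001]
contact_force: [-0.4, -1.0, -1.1]
finger_gap: 1.001
[ 0.66543591  0.04396146 -0.01103209] [0.74369302 0.05212992 0.18854125] [([253.8, 237.4, 378.5, 355.5], 189.76744186046514), ([254.4, 240.8, 376.3, 353.3], 194.12633305988516)]
```

```bash
python3 -m inch '[[9.4,0,0,-0.2,0,0,0],[9.4,0,0,0,0,0,0]]'; python3 -m inch '[[9.4,0,0,-0.2,0,0,0],[9.4,0,0,0,0,0,0]]';python3 -m inch '[[9.4,0,0,-0.2,0,0,0],[9.4,0,0,0,0,0,0]]'
```

```text
t: 8.35
tool_pos: [0.6658, 0.044, -0.0126]
ee_rot: [3.138, 0.149, 0.001]
contact_force: [-0.2, 0.2, -0.2]
finger_gap: 1.003
t: 8.52
tool_pos: [0.6658, 0.044, -0.0148]
ee_rot: [3.138, 0.149, 0.001]
contact_force: [0.4, 0.0, 0.1]
finger_gap: 0.999
t: 8.68
tool_pos: [0.6658, 0.044, -0.0171]
ee_rot: [3.138, 0.149, 0.001]
contact_force: [-0.1, -0.1, -0.7]
finger_gap: 1.002
```

```bash
python3 -m inch '[[9.4,0,0,-0.2,0,0,0],[9.4,0,0,0,0,0,0]]'; python3 -m inch '[[9.4,0,0,-0.2,0,0,0],[9.4,0,0,0,0,0,0]]';python3 - <<'E'
from h import *
c=cam("wrist");print(arm.observe()["tool_pos"],arm.observe()["contact_force"],c[2].T@-c[3],[ (b:=r["box"],58*408/(b[2]-b[0])) for k in("dish_center","small_dish") for r in arm.recognise(c[0],k)[:1]])
a=cv2.resize(c[0]["pixels"][200:400,160:480],(640,400),interpolation=cv2.INTER_CUBIC)
cv2.imwrite("pics/w7.png",a[:,:,::-1])
E
```

```text
t: 8.85
tool_pos: [0.6657, 0.044, -0.0194]
ee_rot: [3.138, 0.149, 0.001]
contact_force: [-0.2, 0.3, 0.8]
finger_gap: 1.004
t: 9.02
tool_pos: [0.6662, 0.044, -0.0206]
ee_rot: [3.137, 0.149, 0.002]
contact_force: [-1.0, 0.5, 0.2]
finger_gap: 0.996
[ 0.6662885   0.04406695 -0.02063744] [-1.61723442 -0.32993671  4.91022639] [0.74421883 0.05223863 0.17942854] [([248.7, 247.0, 381.2, 365.1], 178.59622641509435), ([249.8, 248.7, 383.7, 366.6], 176.7289021657954)]
```

View pics/w7.png

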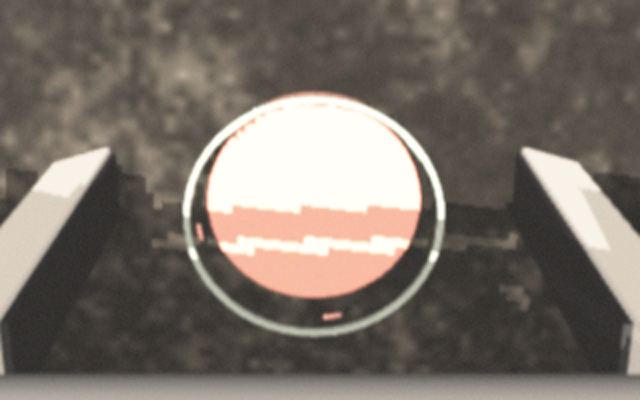

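Contact at reported z = -0.0206, so the reading is about 20 mm low. I'll work out the dish offset relative to the tool with that correction.

Run:
```python
from h import *
c=cam("wrist");o=arm.observe();T=o["tool_pos"];print(T,o["contact_force"],proj(c,T))
print("dish",onz(c,(316,307),T[2]+.014),"lid ends",onz(c,(316,246.5),T[2]+.014),onz(c,(316,367.5),T[2]+.014))
yaw=np.radians(5.4);u=np.array([np.cos(yaw),np.sin(yaw),0])
R=cv2.Rodrigues(np.array(o["ee_rot"]))[0];print(R[:,2],"tip front corner",[proj(c,T+R@np.array([sx*.008,.047*sy,0])) for sx in(1,-1) for sy in(1,-1)])
```

```text
[ 0.66628386  0.04405349 -0.02064466] [-2.14250017 -0.82382222  5.32063632] [319.04217438 276.07058497]
dish [ 0.65519792  0.04454758 -0.00664466] lid ends [ 0.68662628  0.0475269  -0.00664466] [ 0.62089753  0.04129601 -0.00664466]
[ 1.74404803e-03 -4.50908868e-04 -9.99998377e-01] tip front corner [array([409.65586927, 261.75397993]), array([228.5261801 , 261.55655896]), array([407.78145671, 290.29971941]), array([230.29112919, 290.09289873])]
```

Consistent picture: the cameras are right, and the fingertips end about 20 mm short of the reported TCP. The dish is centred to within about 1.5 mm. I'll grip with the tips about 4 mm up.

```bash
python3 -m inch '[[9.4,-0.1,0.1,0.4,0,0,0],[5,0,0,0,0,0,0],[5,0,0,0,0,0,0],[5,0,0,0,0,0,0],[5,0,0,0,0,0,0]]';python3 -m inch '[[5,0,0,0,0,0,0],[5,0,0,0,0,0,0],[5,0,0,0,0,0,0]]'
```

```text
t: 9.63
tool_pos: [0.6652, 0.0452, -0.0166]
ee_rot: [3.138, 0.149, 0.003]
contact_force: [-0.5, -0.2, -0.2]
finger_gap: 0.756
t: 9.88
tool_pos: [0.6651, 0.0451, -0.0168]
ee_rot: [3.138, 0.149, 0.003]
contact_force: [-0.7, -0.4, 2.3]
finger_gap: 0.598
```

```bash
python3 -m inch '[[4,0,0,0,0,0,0],[4,0,0,0,0,0,0],[4,0,0,0,0,0,0]]';python3 -m inch '[[4,0,0,1.5,0,0,0],[4,0,0,3,0,0,0],[4,0,0,3,0,0,0],[4,0,0,3,0,0,0],[4,0,0,3,0,0,0]]'
python3 - <<'E'
from h import *
c=cam("wrist");o=arm.observe();print(o["tool_pos"],o["finger_gap"],[r["box"] for r in arm.recognise(c[0],"dish_center")[:1]])
E
```

```text
t: 10.13
tool_pos: [0.6651, 0.0451, -0.0168]
ee_rot: [3.138, 0.149, 0.002]
contact_force: [-1.0, 0.4, 0.6]
finger_gap: 0.6
t: 10.55
tool_pos: [0.6598, 0.045, 0.1198]
ee_rot: [3.138, 0.15, -0.015]
contact_force: [0.1, -0.1, 0.3]
finger_gap: 0.6
[0.66274976 0.0455652  0.12661291] 0.6001117441830879 [[250.8, 241.7, 380.7, 358.8]]
```

```bash
python3 -m inch '[[4,0,0,4,0,0,0],[4,0,0,4,0,0,0],[4,0,0,4,0,0,0],[4,0,0,3.5,0,0,0],[4,0,0,0,0,0,0]]'; python3 -m inch '[[4,-1.5,3.2,0,0,0,0],[4,-1.5,3.2,0,0,0,0],[4,-1.5,3.2,0,0,0,0],[4,-1.5,3.2,0,0,0,0],[4,-1.5,3.2,0,0,0,0]]'; python3 -m inch '[[4,-1.5,3.2,0,0,0,0],[4,-1.5,3.2,0,0,0,0],[4,-1.5,3.2,0,0,0,0],[4,0,1.6,0,0,0,0],[4,0,0,0,0,0,0]]'
python3 - <<'E'
from h import *
c=cam("wrist");save(c,"w8.png");o=arm.observe();print(o["tool_pos"],o["ee_rot"],o["finger_gap"],c[2].T@-c[3])
Z=dict(ledge_edge=.075,chute_floor=.011,lever_bar=.183,pusher_bar=.0855)
for k,z in Z.items():
    for r in arm.spot_point(c[0],k)[:2]: print(k,round(r["conf"],2),np.round(r["uv"]),onz(c,r["uv"],z).round(4))
E
```

```text
t: 11.07
tool_pos: [0.6591, 0.0454, 0.2832]
ee_rot: [-3.138, -0.152, 0.004]
contact_force: [0.7, 0.7, -0.6]
finger_gap: 0.601
t: 11.48
tool_pos: [0.5836, 0.2016, 0.2872]
ee_rot: [3.136, 0.13, 0.005]
contact_force: [1.0, 0.2, 0.1]
finger_gap: 0.602
t: 11.9
tool_pos: [0.5292, 0.3256, 0.2893]
ee_rot: [3.138, 0.146, 0.007]
contact_force: [0.0, 0.4, -0.6]
finger_gap: 0.598
[0.5293467  0.32459243 0.28933724] [3.13775097 0.14530565 0.00669945] 0.6019482965776156 [0.60672202 0.33353005 0.48947549]
ledge_edge 0.78 [305. 147.] [0.5817 0.3438 0.075 ]
ledge_edge 0.19 [315. 296.] [0.4224 0.3195 0.075 ]
chute_floor 0.85 [300.  53.] [0.6764 0.3599 0.011 ]
lever_bar 0.82 [308. 369.] [0.4025 0.3232 0.183 ]
pusher_bar 0.76 [306. 230.] [0.4993 0.3351 0.0855]
```

View pics/w8.png

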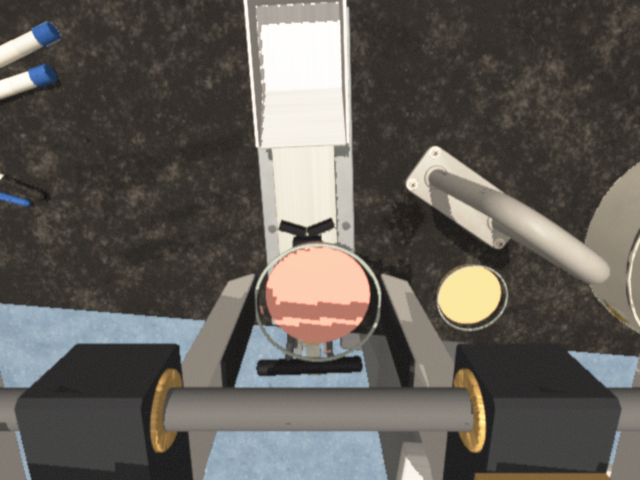

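Wrist view: the ledge's edge is at (305,147), the V bottom at (306,233), the lever bar at (308,369) and the held dish at (319,296). Bench yaw is about 6.5° and feed about 0.012. I'll place the dish at bench x of about 82 mm.

```bash
python3 -m inch '[[4,0.8,0.8,-3,0,0,0.02],[4,0.7,0.7,-4,0,0,0],[4,0,0,-4,0,0,0],[4,0,0,-4,0,0,0],[4,0,0,0,0,0,0]]'
python3 - <<'E'
from h import *
c=cam("wrist");o=arm.observe();T=o["tool_pos"];print(T,o["ee_rot"],o["finger_gap"])
Z=dict(ledge_edge=.075,pusher_bar=.0855,chute_floor=.011,dish_center=T[2]+.0205+.003)
for k,z in Z.items():
    for r in arm.spot_point(c[0],k)[:1]: print(k,round(r["conf"],2),np.round(r["uv"]),onz(c,r["uv"],z).round(4))
b=arm.recognise(c[0],"dish_center")[0]["box"];print(b,onz(c,((b[0]+b[2])/2,(b[1]+b[3])/2),T[2]+.0205+.008))
E
```

```text
t: 12.57
tool_pos: [0.5521, 0.3287, 0.137]
ee_rot: [3.137, 0.151, 0.02]
contact_force: [-0.9, -1.4, -0.7]
finger_gap: 0.601
[0.55347594 0.32961837 0.1410495 ] [-3.13751593 -0.15068409 -0.02434238] 0.6005174193974393
ledge_edge 0.76 [296. 195.] [0.5828 0.3462 0.075 ]
chute_floor 0.7 [288.  52.] [0.6779 0.3636 0.011 ]
dish_center 0.6 [318. 302.] [0.55   0.3292 0.1645]
[252.8, 241.4, 380.5, 360.4] [0.55253011 0.32997899 0.1695495 ]
```

```bash
python3 -m inch '[[4,-0.8,1.1,-2,0,0.015,0.015],[4,0,0,-2,0,0,0],[4,0,0,-1,0,0,0],[4,0,0,0,0,0,0]]'
python3 - <<'E'
from h import *
c=cam("wrist");o=arm.observe();T=o["tool_pos"];print(T,o["ee_rot"],o["finger_gap"],o["contact_force"])
for k,z in dict(ledge_edge=.075,pusher_bar=.0855).items():
    for r in arm.spot_point(c[0],k)[:1]: print(k,round(r["conf"],2),np.round(r["uv"]),onz(c,r["uv"],z).round(4))
E
```

```text
t: 13.2
tool_pos: [0.5508, 0.3462, 0.1038]
ee_rot: [-3.126, -0.175, -0.03]
contact_force: [0.5, 0.0, 0.1]
finger_gap: 0.604
[0.55125595 0.3463063  0.10482388] [-3.12545053 -0.17487478 -0.0315512 ] 0.6025221264194329 [ 0.34218997 -0.21394496  0.31265272]
ledge_edge 0.68 [322. 210.] [0.5805 0.3478 0.075 ]
pusher_bar 0.91 [326. 347.] [0.4997 0.3365 0.0855]
```

```bash
python3 -m inch '[[4,-0.6,-0.4,-1.5,0,0.02,0],[4,0,0,-1,0,0,0],[4,0,0,0,0,0,0],[4,0,0,0,0,0,0]]'
python3 - <<'E'
from h import *
c=cam("wrist");o=arm.observe();T=o["tool_pos"];print(T,o["ee_rot"],o["finger_gap"],o["contact_force"])
for k,z in dict(ledge_edge=.075,pusher_bar=.0855,chute_floor=.011).items():
    for r in arm.spot_point(c[0],k)[:1]: print(k,round(r["conf"],2),np.round(r["uv"]),onz(c,r["uv"],z).round(4))
E
```

```text
t: 13.68
tool_pos: [0.5465, 0.342, 0.081]
ee_rot: [-3.123, -0.172, -0.004]
contact_force: [0.2, -0.1, 0.0]
finger_gap: 0.602
[0.54644281 0.34203964 0.0809584 ] [-3.12300397 -0.17255023 -0.00377705] 0.6026409639776322 [-0.08572949  0.26280129 -1.13384245]
ledge_edge 0.57 [317. 204.] [0.5833 0.3471 0.075 ]
pusher_bar 0.87 [321. 360.] [0.4999 0.3354 0.0855]
chute_floor 0.97 [314.  31.] [0.6759 0.3604 0.011 ]
```

```bash
python3 -m inch '[[4,0,0,-1.5,0,0,0],[4,0,0,0,0,0,0]]'; python3 -m inch '[[4,0,0,-0.4,0,0,0],[4,0,0,0,0,0,0],[4,0,0,0,0,0,0]]'
```

```text
t: 14.05
tool_pos: [0.5472, 0.3429, 0.0673]
ee_rot: [-3.122, -0.173, -0.008]
contact_force: [-0.2, -1.3, -1.0]
finger_gap: 0.601
t: 14.3
tool_pos: [0.5476, 0.3435, 0.0645]
ee_rot: [-3.121, -0.173, -0.009]
contact_force: [-0.1, -0.4, 0.2]
finger_gap: 0.601
```

```bash
python3 -m inch '[[4,-0.1,-0.1,-0.4,0,0,0],[4,0,0,0,0,0,0]]'; python3 -m inch '[[4,0,0,-0.2,0,0,0],[4,0,0,0,0,0,0]]'; python3 -c "
from h import *
print(arm.observe()['contact_force'])"
```

```text
t: 14.47
tool_pos: [0.5468, 0.3426, 0.061]
ee_rot: [-3.121, -0.173, -0.011]
contact_force: [-1.0, -0.5, -0.8]
finger_gap: 0.602
t: 14.63
tool_pos: [0.5469, 0.3427, 0.0591]
ee_rot: [-3.12, -0.173, -0.011]
contact_force: [0.5, 0.1, 0.8]
finger_gap: 0.602
[0.45046483 0.0850042  0.82652823]
```

One more millimetre down, then release.

```bash
python3 -m inch '[[4,0,0,-0.1,0,0,0],[4,0,0,0,0,0,0]]'; python3 -m inch '[[9.4,0,0,0,0,0,0],[9.4,0,0,0,0,0,0],[9.4,0,0,0,0,0,0],[9.4,0,0,0,0,0,0],[9.4,0,0,0,0,0,0]]'
python3 - <<'E'
from h import *
c=cam("wrist");o=arm.observe();print(o["finger_gap"],o["contact_force"])
b=arm.recognise(c[0],"dish_center")[0]["box"];print(b,onz(c,((b[0]+b[2])/2,(b[1]+b[3])/2),.087))
E
```

```text
t: 14.8
tool_pos: [0.5472, 0.3429, 0.0586]
ee_rot: [-3.12, -0.173, -0.012]
contact_force: [-0.2, -0.7, -0.1]
finger_gap: 0.598
t: 15.22
tool_pos: [0.5473, 0.343, 0.0587]
ee_rot: [-3.12, -0.173, -0.013]
contact_force: [1.1, 0.6, -0.7]
finger_gap: 0.919
0.9640928409277679 [ 1.01812235  0.02812634 -0.12701938]
[203.0, 0.0, 427.4, 480.0] [0.57473697 0.34739106 0.087     ]
```

```bash
python3 -m inch '[[9.4,0,0,1,0,0,0],[9.4,0,0,3,0,0,0],[9.4,0,0,4,0,0,0],[9.4,0,0,4,0,0,0],[9.4,0,0,4,0,0,0]]'; python3 -m inch '[[9.4,-0.5,0,3.5,0,0,0],[9.4,-1,0,0,0,0,0],[9.4,0,0,0,0,0,0]]'
python3 - <<'E'
from h import *
c=cam("wrist");o=arm.observe();print(o["tool_pos"],o["ee_rot"])
save(c,"w9.png")
for k in("dish_center","small_dish"):
  for r in arm.recognise(c[0],k)[:1]: b=r["box"];print(r["conf"],b,onz(c,((b[0]+b[2])/2,(b[1]+b[3])/2),.087))
for k,z in dict(ledge_edge=.075,pusher_bar=.0855,chute_floor=.011,lever_bar=.183,dish_center=.082).items():
    for r in arm.spot_point(c[0],k)[:1]: print(k,round(r["conf"],2),np.round(r["uv"]),onz(c,r["uv"],z).round(4))
E
```

```text
t: 15.73
tool_pos: [0.542, 0.3398, 0.2179]
ee_rot: [-3.126, -0.176, 0.009]
contact_force: [0.7, -0.0, -0.3]
finger_gap: 0.998
t: 15.98
tool_pos: [0.5281, 0.3419, 0.2666]
ee_rot: [-3.119, -0.176, -0.009]
contact_force: [-0.8, 0.0, -1.6]
finger_gap: 0.999
[0.52929197 0.34195732 0.2670698 ] [-3.11898869 -0.17514734 -0.0112617 ]
0.66 [294.9, 161.5, 354.0, 219.7] [0.54456805 0.34124973 0.087     ]
ledge_edge 0.75 [324. 150.] [0.5806 0.3463 0.075 ]
pusher_bar 0.88 [325. 236.] [0.5004 0.3359 0.0855]
chute_floor 0.92 [321.  51.] [0.6763 0.3607 0.011 ]
lever_bar 0.56 [327. 384.] [0.4045 0.3225 0.183 ]
dish_center 0.94 [320. 191.] [0.5432 0.3457 0.082 ]
```

Dish is released on the ledge at about (0.544, 0.342), bench x of about 82 mm. Next I'll close the fingers and go behind the lever bar, which is near (0.404, 0.324).

```bash
python3 -m inch '[[0,-3.8,-0.5,0,0,0,0],[0,-3.8,-0.5,0,0,0,0],[0,-3.8,-0.5,0,0,0,0],[0,-3.5,-0.5,0,0,0,0],[0,0,0,0,0,0,0]]';python3 -m inch '[[0,0,0,0,0,0,0],[0,0,0,0,0,0,0],[0,0,0,0,0,0,0],[0,0,0,0,0,0,0],[0,0,0,0,0,0,0]]'
python3 - <<'E'
from h import *
c=cam("wrist");o=arm.observe();print(o["tool_pos"],o["ee_rot"],o["finger_gap"])
for k,z in dict(lever_bar=.183,pusher_bar=.0855,dish_center=.082,ledge_edge=.075).items():
    for r in arm.spot_point(c[0],k)[:1]: print(k,round(r["conf"],2),np.round(r["uv"]),onz(c,r["uv"],z).round(4))
for n in("side","scene"):
  s=cam(n)
  for r in arm.spot_point(s[0],"lever_bar")[:1]: print(n,r,onz(s,r["uv"],.183))
E
```

```text
t: 16.8
tool_pos: [0.3748, 0.3183, 0.2572]
ee_rot: [-3.124, -0.169, 0.009]
contact_force: [-0.0, 0.7, 0.6]
finger_gap: 0.683
t: 17.22
tool_pos: [0.3759, 0.3181, 0.2567]
ee_rot: [-3.124, -0.168, 0.01]
contact_force: [0.5, 1.2, -0.0]
finger_gap: 0.324
[0.37591794 0.31809056 0.25666684] [-3.12438887 -0.16835167  0.01027639] 0.2835487200674274
lever_bar 0.57 [320. 199.] [0.4023 0.3212 0.183 ]
pusher_bar 0.83 [316.  62.] [0.4997 0.336  0.0855]
dish_center 0.73 [310.   3.] [0.5439 0.3459 0.082 ]
side {'uv': [265.9, 189.3], 'conf': 0.87} [0.40142566 0.32163449 0.183     ]
scene {'uv': [275.8, 330.2], 'conf': 0.95} [0.39519976 0.3269152  0.183     ]
```

```bash
python3 -m inch '[[0,0,0,-3,0,0,0],[0,0,0,-3,0,0,0],[0,0,0,-2.5,0,0,0],[0,0,0,0,0,0,0]]'; python3 -c "
from h import *
o=arm.observe();print(o['tool_pos'],o['contact_force'],o['finger_gap'])"
```

```text
t: 18.0
tool_pos: [0.3761, 0.3187, 0.1709]
ee_rot: [-3.122, -0.169, 0.002]
contact_force: [-0.4, -0.3, -1.0]
finger_gap: 0.006
[0.37613315 0.31870523 0.1709277 ] [-0.44753053 -0.34367277 -0.98458464] 0.005931943532610489
```

```bash
python3 -m inch '[[0,-0.1,0,-2.2,0,0,0],[0,0,0,0,0,0,0]]'; python3 -m inch '[[0,1,0.12,0,0,0,0],[0,0.6,0.07,0,0,0,0],[0,0.6,0.07,0,0,0,0]]'
python3 - <<'E'
from h import *
o=arm.observe();print(o['tool_pos'],o['contact_force'])
E
```

```text
t: 18.17
tool_pos: [0.3752, 0.3188, 0.1494]
ee_rot: [-3.122, -0.169, 0.003]
contact_force: [-1.1, 0.1, -0.2]
finger_gap: 0.008
t: 18.42
tool_pos: [0.3992, 0.3226, 0.1536]
ee_rot: [-3.121, -0.171, 0.0]
contact_force: [-3.3, 0.0, -1.4]
finger_gap: 0.007
[0.39919065 0.32264579 0.15363596] [-3.26368537  0.03868155 -1.44551141]
```

```bash
python3 -m inch '[[0,1,0.12,-0.4,0,0,0],[0,1,0.12,0,0,0,0],[0,0.5,0.06,0,0,0,0]]'; python3 -m inch '[[0,0.6,0.07,0,0,0,0],[0,0,0,0,0,0,0]]'
```

```text
t: 18.67
tool_pos: [0.4273, 0.3265, 0.1518]
ee_rot: [-3.121, -0.17, -0.001]
contact_force: [-6.1, 0.9, -3.8]
finger_gap: 0.004
t: 18.83
tool_pos: [0.4344, 0.3273, 0.1516]
ee_rot: [-3.121, -0.169, 0.002]
contact_force: [-2.8, -1.1, -0.4]
finger_gap: 0.003
```

```bash
python3 -m inch '[[0,0.5,0.06,-0.1,0,0,0],[0,0.3,0.03,0,0,0,0]]';python3 -m inch '[[0,0.4,0.05,0,0,0,0],[0,0.2,0.02,0,0,0,0]]'
python3 - <<'E'
from h import *
for n in("side","scene"):
  s=cam(n)
  for k,z in (("lever_bar",.183),("pusher_bar",.0855),("dish_center",.082)):
   for r in arm.spot_point(s[0],k)[:1]: print(n,k,r["conf"],np.round(r["uv"],1),onz(s,r["uv"],z).round(4))
E
```

```text
t: 19.0
tool_pos: [0.438, 0.3279, 0.1508]
ee_rot: [-3.124, -0.173, 0.015]
contact_force: [-35.1, -9.8, 20.0]
finger_gap: 0.007
t: 19.17
tool_pos: [0.4367, 0.3277, 0.151]
ee_rot: [-3.129, -0.179, 0.035]
contact_force: [-23.4, -9.5, 18.8]
finger_gap: 0.004
side lever_bar 0.56 [283.6 189.9] [0.4553 0.3105 0.183 ]
side pusher_bar 0.48 [305.  217.1] [0.5161 0.3422 0.0855]
side dish_center 0.43 [312.3 218.2] [0.539  0.3403 0.082 ]
scene lever_bar 0.96 [256.1 315.3] [0.4525 0.3288 0.183 ]
scene pusher_bar 0.86 [238.7 333. ] [0.5125 0.3388 0.0855]
```

```bash
python3 -m inch '[[0,-1.5,-0.18,0,0,-0.02,0],[0,-2,-0.24,0,0,0,0],[0,-1.8,-0.22,0,0,0,0],[0,0,0,0,0,0,0]]'
python3 - <<'E'
from h import *
o=arm.observe();print(o['tool_pos'],o['ee_rot'],o['contact_force'])
for n in("wrist","scene"):
  s=cam(n)
  for k,z in (("lever_bar",.183),("pusher_bar",.0855),("dish_center",.082)):
   for r in arm.spot_point(s[0],k)[:1]: print(n,k,r["conf"],np.round(r["uv"],1),onz(s,r["uv"],z).round(4))
E
```

```text
t: 19.9
tool_pos: [0.3828, 0.3214, 0.1522]
ee_rot: [-3.13, -0.178, -0.002]
contact_force: [0.2, 0.7, -0.9]
finger_gap: 0.008
[0.38280568 0.32142352 0.15219589] [-3.12968701e+00 -1.77702321e-01 -1.96167148e-03] [ 0.15982969  0.66177066 -0.85293477]
wrist lever_bar 0.73 [322.2 255.6] [0.4045 0.3224 0.183 ]
wrist pusher_bar 0.59 [316.6  30.2] [0.5121 0.3381 0.0855]
scene lever_bar 0.63 [275.6 327.1] [0.4013 0.322  0.183 ]
scene pusher_bar 0.56 [240.8 333.5] [0.5081 0.3365 0.0855]
scene dish_center 0.52 [231.6 328.6] [0.5365 0.3405 0.082 ]
```

Feed is now about 0.026. Stroke 2.

```bash
python3 -m inch '[[0,1.5,0.18,-0.2,0,0,0],[0,1.3,0.15,0,0,0,0],[0,1.2,0.14,0,0,0,0],[0,0.6,0.07,0,0,0,0],[0,0.4,0.05,0,0,0,0]]';python3 -m inch '[[0,0.4,0.05,0,0,0,0],[0,0.2,0.02,0,0,0,0]]'
```

```text
t: 20.72
tool_pos: [0.4357, 0.3279, 0.1488]
ee_rot: [-3.13, -0.176, 0.008]
contact_force: [-15.8, -2.4, 4.7]
finger_gap: 0.006
t: 20.88
tool_pos: [0.4369, 0.3284, 0.1481]
ee_rot: [-3.134, -0.18, 0.025]
contact_force: [-26.3, -7.2, 21.3]
finger_gap: 0.005
```

Stop reached. Return, then stroke 3.

```bash
python3 -m inch '[[0,-1.5,-0.18,0.2,0,-0.015,0],[0,-2,-0.24,0,0,0,0],[0,-1.8,-0.22,0,0,0,0],[0,0,0,0,0,0,0]]'; python3 -m inch '[[0,1.5,0.18,-0.2,0,0,0],[0,1.3,0.15,0,0,0,0],[0,1.2,0.14,0,0,0,0],[0,0.6,0.07,0,0,0,0],[0,0.4,0.05,0,0,0,0]]';python3 -m inch '[[0,0.4,0.05,0,0,0,0],[0,0.2,0.02,0,0,0,0]]'
```

```text
t: 21.22
tool_pos: [0.382, 0.3215, 0.1488]
ee_rot: [-3.136, -0.178, 0.008]
contact_force: [0.1, 0.3, 0.8]
finger_gap: 0.006
t: 21.63
tool_pos: [0.436, 0.3284, 0.1466]
ee_rot: [-3.136, -0.18, 0.011]
contact_force: [-19.0, -0.3, 7.9]
finger_gap: 0.004
t: 21.8
tool_pos: [0.4376, 0.3289, 0.1457]
ee_rot: [3.133, 0.181, -0.032]
contact_force: [-35.6, -12.0, 32.4]
finger_gap: 0.001
```

```bash
python3 -m inch '[[0,-1.5,-0.18,0.4,0,-0.02,0],[0,-2,-0.24,0,0,0,0],[0,-1.9,-0.22,0,0,0,0],[0,0,0,0,0,0,0]]'
python3 - <<'E'
from h import *
o=arm.observe();print(o['tool_pos'],o['ee_rot'],o['contact_force'])
for n in("wrist","scene"):
  s=cam(n)
  for k,z in (("lever_bar",.183),("pusher_bar",.0855),("dish_center",.082),("ledge_edge",.075)):
   for r in arm.spot_point(s[0],k)[:1]: print(n,k,r["conf"],np.round(r["uv"],1),onz(s,r["uv"],z).round(4))
E
```

```text
t: 22.13
tool_pos: [0.385, 0.3221, 0.1481]
ee_rot: [3.131, 0.176, -0.008]
contact_force: [-0.7, 0.9, -0.4]
finger_gap: 0.004
[0.38499033 0.32208254 0.14812168] [ 3.1312991   0.17615939 -0.0080099 ] [-0.68289167  0.90512721 -0.37395987]
wrist lever_bar 0.56 [326.7 262.8] [0.4053 0.3213 0.183 ]
scene lever_bar 0.84 [274.4 326.8] [0.4036 0.3231 0.183 ]
scene pusher_bar 0.91 [229.  324.8] [0.5469 0.3394 0.0855]
scene dish_center 0.8 [222.4 321. ] [0.5694 0.3414 0.082 ]
scene ledge_edge 0.89 [218.  318.1] [0.5895 0.3402 0.075 ]
```

Feed is about 0.0545 after three strokes. Stroke 4 should reach 0.0685.

```bash
python3 -m inch '[[0,1.3,0.16,0,0,0,0],[0,1.2,0.14,0,0,0,0],[0,1.2,0.14,0,0,0,0],[0,0.6,0.07,0,0,0,0],[0,0.4,0.05,0,0,0,0]]';python3 -m inch '[[0,0.3,0.04,0,0,0,0],[0,0.1,0.01,0,0,0,0]]'; python3 -m inch '[[0,-1.5,-0.18,0.3,0,-0.02,0],[0,-2,-0.24,0,0,0,0],[0,-2,-0.24,0,0,0,0],[0,0,0,0,0,0,0]]';  python3 - <<'E'
from h import *
o=arm.observe();print(o['tool_pos'],o['ee_rot'],o['contact_force'])
for n in("side","scene"):
  s=cam(n)
  for k,z in (("lever_bar",.183),("pusher_bar",.0855),("dish_center",.082),("dish_center",.03)):
   for r in arm.spot_point(s[0],k)[:1]: print(n,k,r["conf"],np.round(r["uv"],1),onz(s,r["uv"],z).round(4))
E
```

```text
t: 23.05
tool_pos: [0.4334, 0.3282, 0.1477]
ee_rot: [3.13, 0.177, -0.015]
contact_force: [-6.5, 0.5, 1.2]
finger_gap: 0.004
t: 23.22
tool_pos: [0.4357, 0.3285, 0.1471]
ee_rot: [3.128, 0.178, -0.023]
contact_force: [-15.2, -6.2, 13.3]
finger_gap: 0.009
t: 23.55
tool_pos: [0.3795, 0.3212, 0.149]
ee_rot: [3.127, 0.175, 0.006]
contact_force: [0.3, 0.9, 1.1]
finger_gap: 0.006
[0.37947409 0.32117965 0.14899482] [3.12688154 0.17542712 0.00625319] [0.29631462 0.87639906 1.14617934]
side lever_bar 0.74 [264.3 189.7] [0.397  0.3173 0.183 ]
side pusher_bar 0.69 [317.6 217.9] [0.5556 0.3316 0.0855]
scene lever_bar 0.9 [276.5 331.1] [0.3925 0.3275 0.183 ]
scene pusher_bar 0.68 [225.9 325.7] [0.5498 0.3458 0.0855]
scene dish_center 0.48 [208.4 325.5] [0.5814 0.3713 0.082 ]
scene dish_center 0.48 [208.4 325.5] [0.6235 0.3509 0.03  ]
```

Run:
```python
from h import *
a=cv2.resize(cam("scene")[0]["pixels"][280:370,155:275],(800,600),interpolation=cv2.INTER_CUBIC)[:,:,::-1]
cv2.imwrite("pics/end.png",a)
```

```text
(no output)
```

View pics/end.png

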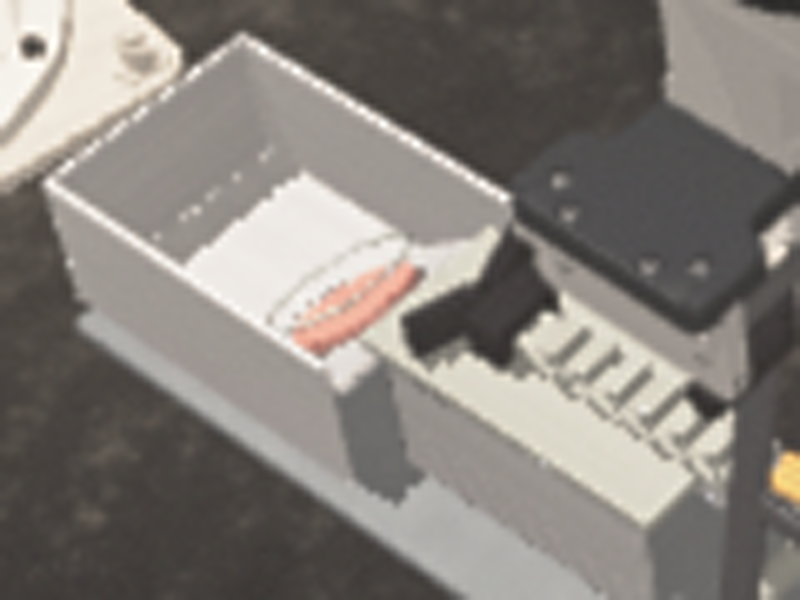

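The dish is over the edge, tilted on the chute slope at (345,305) in the crop. The pusher nose is still short of the edge. I'll back off a little, wait, and check that the dish has come to rest low enough.

```bash
python3 -m inch '[[0,-0.5,0,1,0,0,0],[0,-0.5,0,2,0,0,0],[0,0,0,3,0,0,0],[0,0,0,0,0,0,0],[0,0,0,0,0,0,0]]'
cat > chk.py <<'E'
from h import *
o=arm.observe();print(o['t'],o['tool_pos'],o['contact_force'])
for n in("side","scene","wrist"):
  s=cam(n)
  if n!="wrist":
   for z in (.045,.03,.018): print("  pred uv",n,z,[proj(s,np.array([.5822,.346,0])+np.array([.9928*d,.12*d,z])).round(1) for d in(.025,.04,.06,.095)])
  for k,z in (("lever_bar",.183),("pusher_bar",.0855),("dish_center",.04),("ledge_edge",.075)):
   for r in arm.spot_point(s[0],k)[:1]: print(n,k,round(r["conf"],2),np.round(r["uv"],1),onz(s,r["uv"],z).round(4))
  for r in arm.recognise(s[0],"small_dish")[:1]: print(n,"box",r)
E
python3 chk.py
```

```text
t: 24.52
tool_pos: [0.3698, 0.3212, 0.213]
ee_rot: [3.127, 0.173, 0.003]
contact_force: [-0.0, -0.5, -0.6]
finger_gap: 0.005
24.5167 [0.3697555  0.32115274 0.21297726] [-0.02124245 -0.48353807 -0.62209977]
  pred uv side 0.045 [array([333.9, 227.9]), array([338.6, 227.6]), array([344.7, 227.2]), array([355.5, 226.6])]
  pred uv side 0.03 [array([334. , 232.3]), array([338.6, 232. ]), array([344.7, 231.7]), array([355.4, 231. ])]
  pred uv side 0.018 [array([334. , 235.9]), array([338.6, 235.6]), array([344.7, 235.2]), array([355.4, 234.5])]
side lever_bar 0.62 [267.6 188.7] [0.406  0.3283 0.183 ]
side pusher_bar 0.76 [315.2 216.8] [0.5482 0.3431 0.0855]
side dish_center 0.21 [353.4 241.9] [0.6598 0.2359 0.04  ]
side ledge_edge 0.77 [325.5 218.3] [0.5808 0.3575 0.075 ]
side box {'box': [252.8, 184.6, 374.5, 257.0], 'conf': 0.75}
  pred uv scene 0.045 [array([212.2, 324.7]), array([207.9, 321.7]), array([202.2, 317.9]), array([192.5, 311.3])]
  pred uv scene 0.03 [array([213.1, 328.8]), array([208.8, 325.8]), array([203.2, 322. ]), array([193.5, 315.4])]
  pred uv scene 0.018 [array([213.8, 332. ]), array([209.5, 329.1]), array([203.9, 325.2]), array([194.3, 318.6])]
scene lever_bar 0.55 [275.5 327.6] [0.4005 0.323  0.183 ]
scene pusher_bar 0.63 [223.8 324.4] [0.5562 0.3468 0.0855]
scene dish_center 0.6 [210.4 322.1] [0.6207 0.3453 0.04  ]
scene ledge_edge 0.83 [215.4 319.5] [0.5903 0.3469 0.075 ]
scene box {'box': [198.2, 318.7, 218.2, 332.3], 'conf': 0.66}
wrist lever_bar 0.64 [323.7 199.2] [0.4053 0.3219 0.183 ]
wrist box {'box': [243.2, 136.6, 405.6, 216.8], 'conf': 0.64}
```

Box centre (208,325.5) fits bench x of about 0.16, z of about 0.03, lying on the slope's foot. I'll check the feed and dish from above with the wrist camera, moving high over the lever.

```bash
python3 -m inch '[[0,0,0,4,0,0,0],[0,0,0,4,0,0,0],[0,3.5,0.4,0,0,0,0],[0,3.5,0.4,0,0,0,0],[0,3.5,0.4,0,0,0,0]]'; python3 -m inch '[[0,3,0.4,0,0,0,0],[0,0,0,0,0,0,0],[0,0,0,0,0,0,0]]'
python3 - <<'E'
from h import *
o=arm.observe();print(o['t'],o['tool_pos'])
for i in range(2):
  s=cam("wrist")
  for k,z in (("lever_bar",.183),("pusher_bar",.0855),("dish_center",.032),("ledge_edge",.075),("chute_floor",.011)):
   for r in arm.spot_point(s[0],k)[:1]: print(k,round(r["conf"],2),np.round(r["uv"],1),onz(s,r["uv"],z).round(4))
  for r in arm.recognise(s[0],"dish_center")[:1]:print(r)
E
```

```text
t: 25.83
tool_pos: [0.4726, 0.3336, 0.2988]
ee_rot: [3.126, 0.183, 0.008]
contact_force: [-0.5, 0.0, 0.8]
finger_gap: 0.004
t: 26.08
tool_pos: [0.51, 0.3364, 0.2973]
ee_rot: [3.126, 0.174, 0.007]
contact_force: [-1.0, -0.4, 0.2]
finger_gap: 0.004
26.0833 [0.51003258 0.33644889 0.29729907]
lever_bar 0.97 [319.8 343.7] [0.404  0.3222 0.183 ]
pusher_bar 0.83 [312.  158.1] [0.5524 0.3454 0.0855]
dish_center 0.87 [312.9  79.1] [0.6309 0.3532 0.032 ]
chute_floor 0.62 [306.4  35. ] [0.6769 0.3653 0.011 ]
{'box': [286.0, 54.7, 338.6, 102.3], 'conf': 0.73}
lever_bar 0.94 [319.8 343.4] [0.4028 0.3219 0.183 ]
pusher_bar 0.97 [315.1 156. ] [0.5538 0.3425 0.0855]
dish_center 0.81 [314.2  77.3] [0.6323 0.3521 0.032 ]
ledge_edge 0.94 [315.1 126.6] [0.5819 0.3456 0.075 ]
chute_floor 0.82 [306.3  35.4] [0.6761 0.3656 0.011 ]
{'box': [292.3, 53.6, 339.1, 100.2], 'conf': 0.75}
```

```bash
python3 -c "
from cell import arm
print(arm.finish_job())"
```

```text
the job is handed in; nothing more can be done
None
```

I laid the small dish on the ledge at about bench x 82 mm and let go. Four full lever strokes then took the feed from about 0.013 to 0.0685 m and tipped the dish into the chute. The job is handed in, and no verdict was reported.

**Last checks**
- **Dish:** the wrist camera puts its centre at about bench x 0.17 m. The scene camera fits a height of about 0.03 m, tilted at the foot of the chute's slope. I did not measure its speed. The last two wrist shots agree to about 1.5 mm.
- **Pusher:** the wrist view gives a feed of about 0.0685 m, measured from the lever bar. Measured from the ledge edge, the wrist view gives about 0.067 m and the coarser scene and side views about 0.062–0.063 m. All are within the 0.058–0.0885 m limits.
- **Lever:** back at its rest position.
- **Bystanders:** I did not measure the large dish, timer and jar again after the job. The tool stayed clear of them throughout.

**What went wrong on the way:** the first grasp closed above the lid. The fingertips end about 20 mm short of the reported tool position. I felt for the table, corrected for the offset and gripped the dish again.

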